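Make a coffee: drip drawer home, cup under the spout, brew

TASK

Get the capsule coffee machine going: first push its open drip drawer smoothly, without slamming it, all the way home until it clicks in. Then set the yellow cup down gently, upright on the drip grid under the spout, and only after that press the steel brew plunger on top of the machine down to its stop and let it come back up. Leave the other things on the counter where they are and do not tip the cup.

Things in the scene. Friction and masses are not known exactly. Their poses are not given: they have to be found in the camera images.
- machine: Cream capsule coffee machine fixed to the counter, 300 deep x 130 wide x 275 high. Origin: centre of its footprint at counter height; its front faces its own -x. Tower from x = +5 to +100 mm, clear tank behind. The head overhangs the drip drawer forward to x = -100 mm; underside 201 mm, top 275 mm above the counter; on top a closed steel lever at x = +5 to +80 mm, to 290 mm high.
- tray (a joint): Sliding drip drawer, m pulled out: 0 = fully home, 0.085 = end; pushing along the machine's +x closes it. Friction about 2 N; from 14 mm out a spring roller catch resists (about 8 N in all, short peaks to 20 N if hit fast), gives way at about 3 mm, then draws the drawer against a hard stop at 0 and keeps it there.
- tray_front (a point): Centre of the flat front face of the drip drawer (cream panel, 116 wide x 41 high, 9 to 50 mm above the counter); moves with the drawer, axes as the machine's. When home it lies 150 mm in front of the machine's origin; the drawer reaches 150 mm back from this face.
- grid (a point): Point on top of the drawer's flat steel slatted drip grid, 50 mm above the counter, where the cup is to stand; moves with the drawer and is straight below the spout when the drawer is home. The grid is flush with the top of the front panel, 104 mm wide, and runs from 62 mm in front of this point to 75 mm behind it.
- spout (a point): Mouth of the coffee spout, a dark nozzle 20 mm across under the head, 175 mm above the counter, 80 mm in front of the machine's origin and 20 mm behind the head's front edge. It points down; 125 mm clear above the drip grid.
- cup: Yellow ceramic cup without handle, loose on the counter, 72 high, 62 across at the rim tapering to 50 at the foot, wall 4, about 0.18 kg. Origin: centre of its underside; z is its upright axis. Right-hand side of the counter.
- brew (a joint): Travel of the brew plunger, m pressed: 0 = up, 0.008 = stop. A spring returns it; 2 N starts it, 7 N holds it at the stop.
- brew_top (a point): Centre of the top of the brew plunger, a round steel head 34 across standing 12 mm proud of a dark collar 50 across on top of the machine's head, 55 mm in front of the machine's origin, 299 mm above the counter. It is pressed straight down.
- pod_dish: White dish, 96 across, 32 high, with three coloured coffee capsules; origin centre of underside. Leave alone. It and the cup may stand either way round.
- sugar: White canister with wooden lid and knob, 90 across, 126 high; origin centre of underside. Leave alone.
- tea: White canister with wooden lid, 90 across, 110 high; origin centre of underside. Leave alone.
- cup_stack: Two white cups stacked on three saucers, 132 across, 112 high; origin centre of underside. Leave alone.
- clock: Black twin-bell alarm clock, 90 wide, 40 deep, 132 high; origin centre of underside. Leave alone.
- jug: Small steel milk jug with a handle, 68 across, 85 high, beside the machine's tower; origin centre of underside. Leave alone.
- spoon: Steel teaspoon lying on the counter, 140 long, under 15 high; origin at its middle. Leave alone.
Not all that is in view belongs to the job. Leave any green, purple or red look-alike of the cup alone.

How it is judged (in metres and radians):
On the way, in this order (a step that is already met when the one before it is completed fails the run):
1. the drip drawer is fully home in its catch (within 2 mm) and still (value of joint tray below 0.002 m and velocity of joint tray between -0.01 and 0.01 m/s), for 0.3 s.
2. the cup stands released and upright on the drip grid, its centre within 12 mm of the spout's axis, the drawer still home (horizontal distance between cup and spout below 0.012 m and height (world z) of cup between 0.046 and 0.055 m and angle between cup's own z axis and vertical below 0.08 rad and contact force between the fingers and cup below 0.2 N and value of joint tray below 0.002 m), for 0.3 s.
3. the brew plunger is pressed to its stop (the last 1 mm) with the cup under the spout and the drawer home (value of joint brew above 0.007 m and horizontal distance between cup and spout below 0.012 m and value of joint tray below 0.002 m), for 0.1 s.
At the end, for the whole second after the job is handed in: The drip drawer is home within 2 mm, the yellow cup stands at rest and upright (within 4.5 degrees) on the grid with its centre within 12 mm of the spout's axis, and the brew plunger is back up within 2 mm (value of joint each of tray, brew below 0.002 m and horizontal distance between cup and spout below 0.012 m and height (world z) of cup between 0.046 and 0.055 m and angle between cup's own z axis and vertical below 0.08 rad and linear speed of cup below 0.02 m/s); the robot touches nothing.
It fails at once if the drip drawer slammed (faster than 0.4 m/s) (velocity of joint tray below -0.4 m/s or velocity of joint tray above 0.4 m/s).
It fails at once if the cup tipped more than 30 degrees (angle between cup's own z axis and vertical above 0.52 rad).
It fails at once if the cup banged down on the grid (over 45 N) (contact force between cup and tray above 45 N).
It fails at once if the brew plunger pressed half way while no cup stands under the spout (within 20 mm) (value of joint brew above 0.004 m and horizontal distance between cup and spout above 0.02 m).
It fails at once if a bystander shifted more than 30 mm (distance of any of pod_dish, sugar, tea, cup_stack, clock, jug, spoon from where it was at the start of the episode above 0.03 m).
It also fails if it takes over 72 s, if anything falls off the work surface, if the arm or the gripper's body presses on something with over 40 N, if the wrist force passes 120 N, or if a joint passes its speed limit or range.

ROBOT

A 6-joint arm with a two-finger parallel gripper is mounted at the origin on the work surface. World frame = base frame: x ahead of the robot, y to its left, z up, the work surface at z = 0. Lengths are in mm, angles in rad, forces in N, time in s.
With the tool pointing down it reaches from about 350 to 875 mm from the base axis. Payload 4.2 kg.
Tool frame: the origin (TCP) lies midway between the tips of the shut fingers; the grasp point (between the pads) lies 19 mm behind it (arm.tcp_to_grasp is the distance from the TCP to the grasp point, in mm); z points along the fingers, y is the line along which they close (so a half turn about z gives the same grasp; the last joint's range is limited). The gripper opens to 85 mm and grips with 20 to 120 N. Pads are 22 mm wide; open, the fingers measure 114 mm over their backs; the gripper's body (76 mm by 85 mm) begins 54 mm behind the grasp point. The pads swing forward as they close: fully open they stand 13 mm farther back than shut.
Start: joints at [1.542, 0.385, 0.008, 0, -1.194, -0.259], TCP at [177.37, 599.282, 231.312] pointing down, gripper open.
Joint ranges: [-3.14, 3.14], [-1.21, 2.06], [-1.07, 1.41], [-3.16, 2.05], [-2.99, -0.16], [-3.1, 3.1]. Speed limits (rad/s): [2.79, 2.79, 3.14, 3.14, 3.14, 3.14].

INTERFACE

Orientations are given as a unit quaternion [x, y, z, w].
In Python, from bench import arm, get_image gives the robot as it stands.
- The arm moves only by the tool drive_tool, never from a script. Its argument "deltas" is a list of rows, each a list of 2 entries, a list of its own where there are three numbers: the shift along the tool's x, y, z in cm, then the turn, a rotation vector about the tool's x, y, z in degrees. In form: [[[x, y, z], [ax, ay, az]], ...]. A call has 1 to 12 rows; each row shifts and turns the commanded pose from where the row before left it, along the tool's axes as they then stand; what a row does not reach is not made up. A row lasts 1/10 s, in which the tool goes at most 50 mm and 8.59 degrees, less where a joint would pass 70% of its speed; a pose out of reach is approached as far as the arm can. A call with a gripper value outside its range is refused whole. "claw" is the finger opening in cm, from 0 to 8.54, set as the call begins (left out, the last holds). The fingers move at their own pace and stop on an object; the grip force is fixed at half the most. Time passes only in rows, so rows that do not move let the fingers close. It gives the time, the measured TCP pose, the force, the opening and the grip force at its end, in the units of the state.
- arm.read_state(): the state, without advancing time (a new reading comes with each control period).
- get_image(name): name is "side" or "top" or "wrist"; returns a dict with "img" (400x640x3 uint8, red, green, blue), "fx", "fy", "cx", "cy" (pixels), "eye" and "orientation" of the camera in the world; the wrist camera has in their place "mount" (4x4, takes a point from camera to tool coordinates, whose origin is the TCP and whose axes are the flange's). Camera axes: x right, y down, z forward; pixel columns grow to the right and rows downward; lengths in mm; the calibration is good to about 2 mm. A picture is of the moment at which its call begins: read the wrist's pose just before it. There is no depth.
- arm.job_done(): hands the job in; it is judged then, once.
The state is a dict: "clock": time; "joints": joint angles; "joint_vel": joint speeds; "joint_efforts": joint torques, N m; "position": TCP position; "ee_rot": TCP orientation; "contact_force": force on the tool from outside, world axes, zero at the start; "wrist_torque": the same for the moment, N m; "gripper_width": finger opening in mm; "grasp_force": force on a finger pad.
Only numpy, scipy, OpenCV 4.12 (cv2) and the standard library are available. Lean on these libraries where they do the work, as an engineer would, in place of code of your own. Each camera call takes 0.05 s, during which the arm holds its last target. There are 200 camera calls.

## Working session

There is one attempt and no reset: what is moved stays moved. The work goes in short steps, Python scripts to look and compute and a tool call to move; the robot and the scene stay as the last step left them, time stands still between calls to the robot, and variables do not carry over. Pictures are saved under pics/ and viewed, at most 10 in all, crops included, and the job is handed in when it is done.

Besides the shell and the picture viewer there is one more tool, called after "Call:" as name(argument=value, ...) on one line, values as JSON. drive_tool: Moves the arm, as the interface text tells. Its arguments: {"type":"object","properties":{"deltas":{"type":"array"},"claw":{"type":"number"}},"required":["deltas"]}

```bash
mkdir -p pics; cat > h.py <<'E'
import numpy as np, cv2
from scipy.spatial.transform import Rotation as R
from bench import arm, get_image
def ray(d,u,v):
    r=R.from_quat(d["orientation"]).as_matrix() if np.size(d["orientation"])==4 else np.array(d["orientation"])
    return np.array(d["eye"]), r@np.array([(u-d["cx"])/d["fx"],(v-d["cy"])/d["fy"],1])
def onz(d,u,v,z):
    e,k=ray(d,u,v); return e+k*(z-e[2])/k[2]
def px(d,p):
    r=R.from_quat(d["orientation"]).as_matrix(); q=r.T@(np.array(p)-np.array(d["eye"]))
    return d["fx"]*q[0]/q[2]+d["cx"], d["fy"]*q[1]/q[2]+d["cy"]
E
python3 - <<'E'
from h import *
import pickle
for n in ("side","top"):
    d=get_image(n); cv2.imwrite(f"pics/{n}0.png",d["img"][:,:,::-1]); pickle.dump(d,open(n+"0.pkl","wb"))
    print(n,d["eye"],d["orientation"],d["fx"],d["cx"],d["cy"])
s=arm.read_state(); print({k:np.round(v,3) for k,v in s.items()})
E
```

```text
side [ 257.18526179 -989.59223364 1305.01546908] [ 0.92855748 -0.15071953  0.05179142 -0.33523467] 510.6669413041869 327.3263185977096 202.96944164627075
top [ 351.95975217 -112.50929643 1405.67250018] [ 0.71183773 -0.69846977  0.05207661 -0.05210616] 473.54839551664355 324.25995615064704 200.79423915325174
{'clock': np.float64(0.1), 'joints': array([ 1.542,  0.385,  0.007, -0.   , -1.194, -0.259]), 'joint_vel': array([-0.   , -0.001,  0.002,  0.002, -0.002, -0.001]), 'joint_efforts': array([-0.0000e+00, -3.9332e+01,  1.8893e+01,  4.1980e+00, -3.0000e-03,
        0.0000e+00]), 'position': array([177.244, 598.786, 230.332]), 'ee_rot': array([ 0.99 , -0.143, -0.   ,  0.001]), 'contact_force': array([-0.389,  0.136,  0.532]), 'wrist_torque': array([-0.033,  0.009,  0.053]), 'grasp_force': np.float64(0.0), 'gripper_width': np.float64(85.584)}
```

View pics/side0.png

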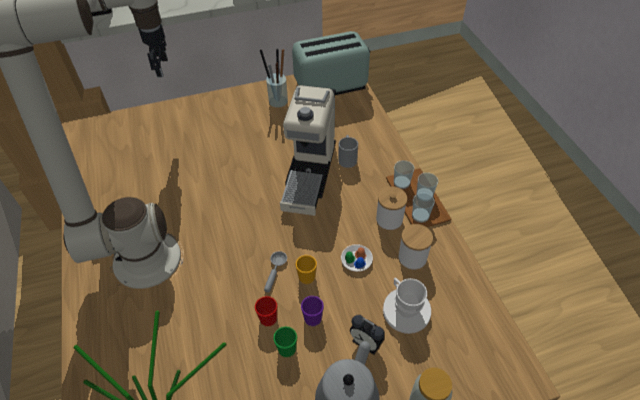

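View pics/top0.png

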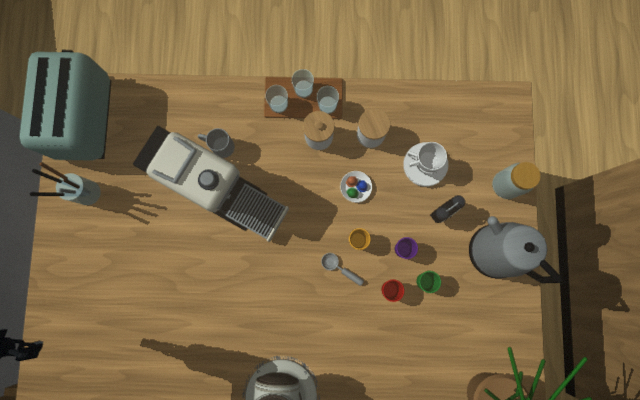

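The side view shows the machine around (310,130), its open drawer at (303,190) and the yellow cup at (306,268). In the top view the plunger is at (208,180), the drawer front at about (277,222), and the cup at (359,239). I'll zoom in next.

```bash
python3 - <<'E'
from h import *
import pickle
t=pickle.load(open("top0.pkl","rb")); s=pickle.load(open("side0.pkl","rb"))
a=cv2.resize(t["img"][120:250,130:295],None,fx=4.8,fy=4.5,interpolation=2)
cv2.imwrite("pics/topz.png",a[:,:,::-1])
b=cv2.resize(s["img"][75:225,260:370],None,fx=4,fy=4,interpolation=2); cv2.imwrite("pics/sidez.png",b[:,:,::-1])
for n,d in (("top",t),("side",s)):
    h=cv2.cvtColor(d["img"],cv2.COLOR_RGB2HSV)
    m=cv2.inRange(h,(15,150,90),(32,255,255)); 
    c,_=cv2.findContours(m,0,1)
    for k in c:
        if cv2.contourArea(k)>80: print(n,cv2.boundingRect(k),cv2.contourArea(k),cv2.fitEllipse(k),onz(d,*cv2.fitEllipse(k)[0],36))
E
```

```text
top (349, 228, 22, 22) 356.0 ((359.2846984863281, 238.56109619140625), (21.145238876342773, 21.56435203552246), 142.00440979003906) [ 447.0122108  -213.81236879   36.        ]
top (511, 162, 29, 27) 559.0 ((525.3978881835938, 175.24349975585938), (25.543832778930664, 28.00830841064453), 87.10396575927734) [ 642.89235553 -702.22530815   36.        ]
side (419, 368, 33, 32) 780.0 ((435.3194580078125, 383.5936584472656), (29.7648983001709, 33.43672180175781), 136.18338012695312) [ 653.4997197 -630.151501    36.       ]
side (295, 255, 22, 30) 474.0 ((305.9037170410156, 268.2392578125), (20.631132125854492, 30.000974655151367), 175.31600952148438) [ 445.14338101 -204.1254378    36.        ]
```

View pics/topz.png

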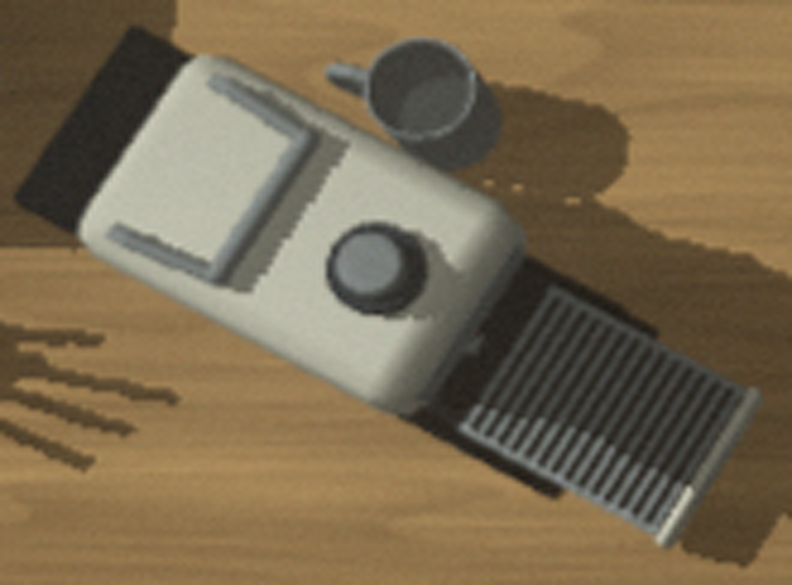

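View pics/sidez.png

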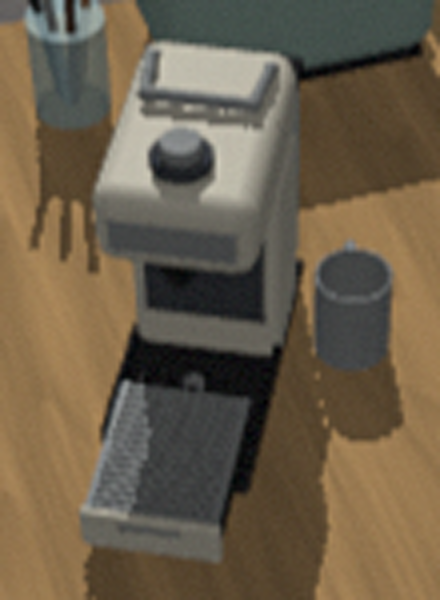

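```bash
cat > m.py <<'E'
from h import *
import pickle
t=pickle.load(open("top0.pkl","rb")); s=pickle.load(open("side0.pkl","rb"))
T=lambda x,y,z: onz(t,130+(x+.5)/4.8-.5,120+(y+.5)/4.5-.5,z)
S=lambda x,y,z: onz(s,260+(x+.5)/4-.5,75+(y+.5)/4-.5,z)
def tri(a,b):
    A=[];B=[]
    for e,k in (a,b):
        k=k/np.linalg.norm(k);P=np.eye(3)-np.outer(k,k);A.append(P);B.append(P@e)
    return np.linalg.solve(sum(A),sum(B))
E
python3 - <<'E'
from m import *
np.set_printoptions(precision=1,suppress=True)
pt=T(367,265,299); ps=S(183,147,299); print("plunger",pt,ps)
a,b=T(758,390,50),T(670,547,50); print("front top",a,b,np.linalg.norm(a-b),(a+b)/2)
c,d=S(83,515,50),S(222,532,50); print("front side",c,d,np.linalg.norm(c-d),(c+d)/2)
for u,v in ((a,b),(c,d)):
    k=v-u; print("yaw from panel",np.degrees(np.arctan2(k[1],k[0])))
for m,p in (((a+b)/2,pt),((c+d)/2,ps)):
    k=p-m; print("axis",np.degrees(np.arctan2(k[1],k[0])),np.hypot(k[0],k[1]))
for q in (((560,290),(752,388)),((465,430),(665,545))):
    k=T(*q[0],50)-T(*q[1],50); print("edge",np.degrees(np.arctan2(k[1],k[0])))
# cup tri
print("cup",tri(ray(t,359.3,238.6),ray(s,305.9,259)), onz(t,359.3,238.6,72),onz(t,359.3,238.6,60))
for n,d in (("top",t),("side",s)):
    h=cv2.cvtColor(d["img"],cv2.COLOR_RGB2HSV); m=cv2.inRange(h,(15,150,60),(32,255,255))
    x0,y0=(345,224) if n=="top" else (290,250)
    print(n); print("\n".join("".join("%4d"%v for v in r) for r in h[y0:y0+36,x0:x0+28,2]))if n=="side" else 0
E
```

```text
plunger [564.6 171.2 299. ] [564.9 164.1 299. ]
front top [535.3  -4.7  50. ] [433.7  44.6  50. ] 112.92074799065158 [484.5  19.9  50. ]
front side [436.1  46.   50. ] [536.  -6.  50.] 112.64206005979669 [486.1  20.   50. ]
yaw from panel 154.0966898096297
yaw from panel -27.497365484972
axis 62.100878179608586 171.13492853508123
axis 61.32512319023042 164.28265103967894
edge 62.45092889495561
edge 59.866960517799285
cup [ 444.3 -209.8   92.8] [ 444.4 -211.2   72. ] [ 445.2 -212.1   60. ]
top
side
 143 137 140 148 148 139 142 145 143 147 153 155 157 164 167 168 163 146 155 137 136 142 133  94  88  88  82  85
 142 136 140 148 146 143 141 142 144 145 150 152 160 159 161 165 167 164 163 161 163 169 161 134 122  92  96 121
 144 139 135 145 151 142 142 141 142 143 149 150 154 158 158 165 166 164 163 161 159 162 167 164 152 128 134 148
 148 139 140 143 145 146 143 143 143 140 147 152 150 154 158 164 166 165 163 160 157 161 166 166 156 153 155 151
 147 143 136 143 146 145 145 143 142 142 145 150 155 159 174 181 181 177 173 166 160 159 164 162 159 155 153 155
 149 144 140 137 144 150 143 140
[... 2770 characters left out ...]
99  96  88 100 150 153
 160 158 160 153 147 145 149 148 138  88  94 101 102 102 103 101 102 104 102 102 102 101 100  94  82  91 125 151
 159 159 159 155 155 142 145 147 138  83  85  98  99 106 102 104 104 102 104 104 104 100 102  89  86  81 102 147
 157 159 161 155 154 143 144 148 136  82  82  90  99 104 105 105 105 102 102 102  99  99  97  89  88  85 100 147
 159 158 162 157 154 149 144 140 118  81  78  82  89  95  94  98 101 101  97  95  92  95  91  87  86  86 103 148
 158 159 162 161 154 150 146 141 119  82  79  79  81  82  86  90  93  90  90  87  89  92  91  88  84  89 106 149
 160 160 165 161 156 154 148 145 139  85  80  80  80  84  81  82  85  87  87  86  87  93  92  89  86  85 106 153
```

The zoomed views show the drawer's front panel corners at (758,390)/(668,546) in topz and (83,515)/(222,532) in sidez, and the plunger top at (367,265) and (183,147). That puts the machine yaw at about 62°.

```bash
cat >> h.py <<'E'
np.set_printoptions(precision=2,suppress=True)
def want(az,t):  # tool z tilted t deg from down toward azimuth az; tool x away from az
    a=np.radians(az);t=np.radians(t);u=np.array([np.cos(a),np.sin(a),0])
    z=np.sin(t)*u-np.cos(t)*np.array([0,0,1]); y=np.array([-u[1],u[0],0]); return R.from_matrix(np.c_[np.cross(y,z),y,z])
def go(p=None,az=None,t=None,q=None):
    s=arm.read_state(); c=R.from_quat(s["ee_rot"]); x=np.array(s["position"])
    m=c.as_matrix(); zz=m[:,2]
    print("t",s["clock"],"pos",x,"x az",np.degrees(np.arctan2(m[1,0],m[0,0])),"z",zz,"J",np.degrees(s["joints"]),"F",np.array(s["contact_force"]),s["gripper_width"])
    if az is not None: print("rotvec tool deg",np.degrees((c.inv()*want(az,t)).as_rotvec()))
    if p is not None:
        w=want(az,t) if az is not None else c
        d=np.array(p)-x; print("world",d,"now-tool cm",c.inv().apply(d)/10,"aft-rot tool cm",w.inv().apply(d)/10,np.linalg.norm(d))
E
python3 - <<'E'
from h import *
import pickle
t=pickle.load(open("top0.pkl","rb")); s=pickle.load(open("side0.pkl","rb"))
print("cup side rim",onz(s,305.9,262.9,72),"spoon",onz(t,331,262,8),onz(t,360,281,8),"red",onz(t,393,291,72),"pur",onz(t,406,248,72),"dish",onz(t,356,187,32))
print(get_image("wrist")["mount"]); go([360,50,230],62,0); 
E
```

```text
cup side rim [ 444.99 -209.23   72.  ] spoon [ 378.82 -133.63    8.  ] [ 325.56 -218.95    8.  ] red [ 301.18 -305.67   72.  ] pur [ 420.53 -342.45   72.  ] dish [ 598.86 -203.22   32.  ]
[[   0.     -0.95   -0.3    74.97]
 [   1.      0.      0.     -0.35]
 [  -0.     -0.3     0.95 -142.18]
 [   0.      0.      0.      1.  ]]
t 0.15 pos [177.26 598.9  230.46] x az -16.49629879320041 z [-0. -0. -1.] J [ 88.33  22.08   0.4   -0.02 -68.41 -14.82] F [ 0.23 -0.13 -0.05] 85.46638869885521
rotvec tool deg [  0.06  -0.09 101.5 ]
world [ 182.74 -548.9    -0.46] now-tool cm [33.11 47.44  0.13] aft-rot tool cm [ 39.89 -41.9    0.05] 578.5172983845342
```

Call:
drive_tool(deltas=[[[0,0,0],[0,0,8.46]],[[0,0,0],[0,0,8.46]],[[0,0,0],[0,0,8.46]],[[0,0,0],[0,0,8.46]],[[0,0,0],[0,0,8.46]],[[0,0,0],[0,0,8.46]],[[0,0,0],[0,0,8.46]],[[0,0,0],[0,0,8.46]],[[0,0,0],[0,0,8.46]],[[0,0,0],[0,0,8.46]],[[0,0,0],[0,0,8.46]],[[0,0,0],[0,0,8.46]]], claw=0)

```text
clock: 1.35
position: [177.3, 599.0, 230.8]
ee_rot: [-0.512, 0.859, -0.0, -0.0]
contact_force: [-1.0, 0.3, -1.1]
gripper_width: 0.2
grasp_force: 0.0
```

Call:
drive_tool(deltas=[[[3.3,-3.5,0],[0,0,0]],[[3.3,-3.5,0],[0,0,0]],[[3.3,-3.5,0],[0,0,0]],[[3.3,-3.5,0],[0,0,0]],[[3.3,-3.5,0],[0,0,0]],[[3.3,-3.5,0],[0,0,0]],[[3.3,-3.5,0],[0,0,0]],[[3.3,-3.5,0],[0,0,0]],[[3.3,-3.5,0],[0,0,0]],[[3.3,-3.5,0],[0,0,0]],[[3.3,-3.5,0],[0,0,0]],[[3.3,-3.5,0],[0,0,0]]])

```text
clock: 2.55
position: [362.1, 50.5, 231.6]
ee_rot: [-0.515, 0.857, 0.0, 0.001]
contact_force: [0.3, -0.2, 0.9]
gripper_width: -0.3
grasp_force: 0.0
```

```bash
python3 -c "
from h import *
go([445,-55,120],62,45)"
```

```text
t 2.55 pos [362.15  50.53 231.62] x az -117.9633544098678 z [ 0.  0. -1.] J [ 33.85  -4.66 -32.09  -0.   -62.5  -61.82] F [ 0.27 -0.21  0.87] -0.26331794854429685
rotvec tool deg [ -0.02 -44.93   0.05]
world [  82.85 -105.53 -111.62] now-tool cm [  5.45 -12.26  11.16] aft-rot tool cm [ 11.73 -12.27   4.05] 174.52340366085548
```

Call:
drive_tool(deltas=[[[1.8,-4.1,0],[0,0,0]],[[1.8,-4.1,0],[0,0,0]],[[1.8,-4.1,0],[0,0,0]],[[0,0,0],[0,-7.5,0]],[[0,0,0],[0,-7.5,0]],[[0,0,0],[0,-7.5,0]],[[0,0,0],[0,-7.5,0]],[[0,0,0],[0,-7.5,0]],[[0,0,0],[0,-7.5,0]],[[0,0,0],[0,0,0]],[[0,0,0],[0,0,0]]])

```text
clock: 3.65
position: [445.2, -54.1, 230.8]
ee_rot: [-0.475, 0.793, 0.197, 0.327]
contact_force: [0.2, 0.1, -0.3]
gripper_width: 0.1
grasp_force: 0.0
```

```bash
python3 -c "
from h import *
u=np.array([np.cos(np.radians(62)),np.sin(np.radians(62)),0])
go(np.array([485,20,32])-45*u,62,45)"
```

```text
t 3.65 pos [445.24 -54.13 230.78] x az -118.22817854925846 z [ 0.33  0.62 -0.71] J [-20.21   7.09 -16.56 -48.88 -68.12  11.97] F [ 0.24  0.08 -0.29] 0.1430293471092772
rotvec tool deg [-0.05 -0.12 -0.16]
world [  18.63   34.4  -198.78] now-tool cm [11.26 -0.05 16.84] aft-rot tool cm [11.29 -0.03 16.82] 202.59475323636187
```

Call:
drive_tool(deltas=[[[1.4,0,2.1],[0,0,0]],[[1.4,0,2.1],[0,0,0]],[[1.4,0,2.1],[0,0,0]],[[1.4,0,2.1],[0,0,0]],[[1.4,0,2.1],[0,0,0]],[[1.4,0,2.1],[0,0,0]],[[1.4,0,2.1],[0,0,0]],[[1.4,0,2.1],[0,0,0]],[[0,0,0],[0,0,0]]])

```text
clock: 4.55
position: [463.0, -16.0, 31.2]
ee_rot: [-0.477, 0.792, 0.199, 0.326]
contact_force: [-0.5, 0.4, 0.1]
gripper_width: 0.3
grasp_force: 0.0
```

```bash
python3 - <<'E'
from h import *
go([485,20,32],62,45)
d=get_image("side"); a=cv2.resize(d["img"][130:250,240:400],None,fx=5,fy=5,interpolation=2)
cv2.imwrite("pics/s1.png",a[:,:,::-1])
E
```

```text
t 4.55 pos [462.95 -15.97  31.16] x az -118.10280368510847 z [ 0.33  0.63 -0.71] J [-18.91  27.61 -24.05 -62.9  -51.62  38.07] F [-0.45  0.36  0.08] 0.2924879395337673
rotvec tool deg [ 0.37 -0.12 -0.07]
world [22.05 35.97  0.84] now-tool cm [-3.04 -0.27  2.91] aft-rot tool cm [-3.04 -0.26  2.92] 42.20181571688662
```

View pics/s1.png

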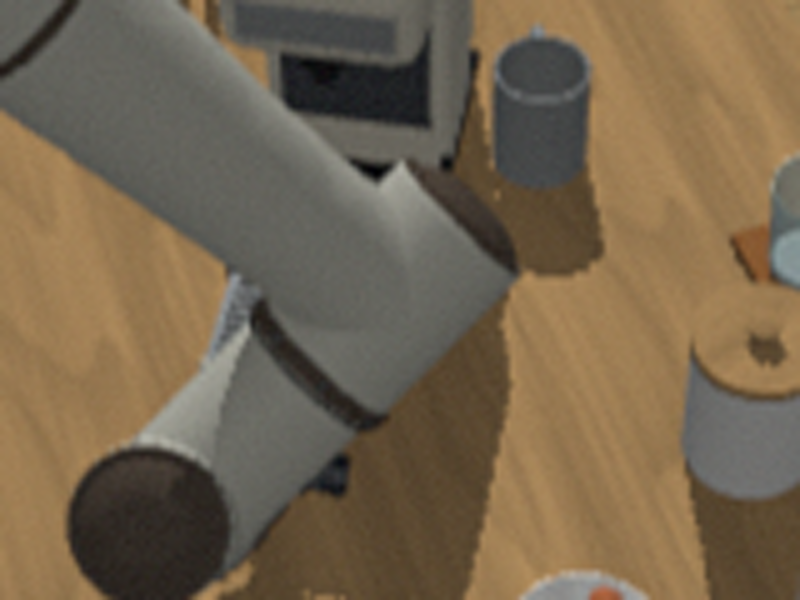

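The side view shows the forearm elbow hiding the drawer, with its wrist housing ending around crop (500,250). I'll check the clearance from the top.

```bash
python3 - <<'E'
from h import *
d=get_image("top"); a=cv2.resize(d["img"][120:320,150:410],None,fx=3,fy=3,interpolation=2)
cv2.imwrite("pics/t1.png",a[:,:,::-1])
E
```

```text
(no output)
```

View pics/t1.png

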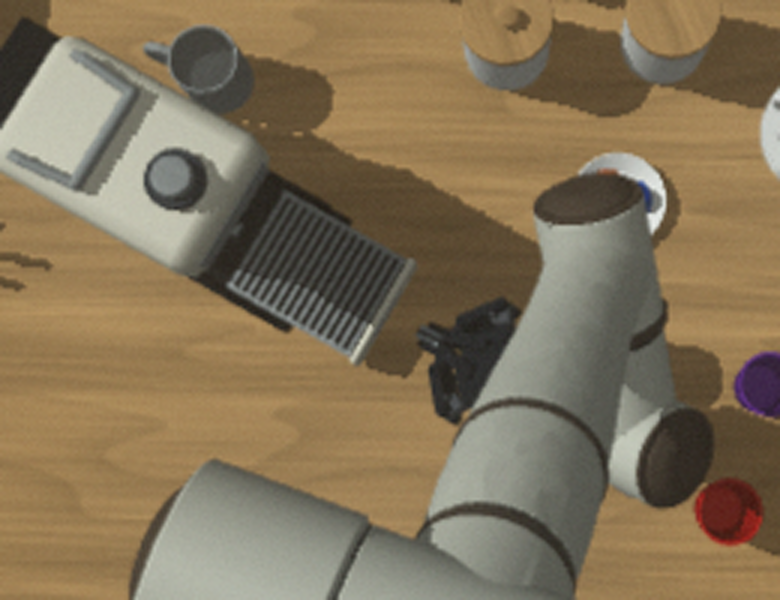

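The top view shows the closed tip at crop (425,335), lined up with the panel's mid edge at (384,312), and the arm is clear of the machine. I'll push slowly along the axis.

Call:
drive_tool(deltas=[[[-0.7,0,0.7],[0,0,0]],[[-0.7,0,0.7],[0,0,0]],[[-0.4,0,0.4],[0,0,0]],[[-0.4,0,0.4],[0,0,0]],[[-0.4,0,0.4],[0,0,0]],[[-0.4,0,0.4],[0,0,0]],[[-0.4,0,0.4],[0,0,0]],[[-0.4,0,0.4],[0,0,0]],[[-0.4,0,0.4],[0,0,0]],[[-0.4,0,0.4],[0,0,0]]])

```text
clock: 5.65
position: [495.0, 39.6, 33.3]
ee_rot: [-0.476, 0.792, 0.197, 0.328]
contact_force: [-0.3, -2.6, 1.2]
gripper_width: 0.0
grasp_force: 1.0
```

Call:
drive_tool(deltas=[[[-0.4,0,0.4],[0,0,0]],[[-0.4,0,0.4],[0,0,0]],[[-0.4,0,0.4],[0,0,0]],[[-0.4,0,0.4],[0,0,0]],[[-0.4,0,0.4],[0,0,0]]])

```text
clock: 6.15
position: [508.2, 64.6, 33.2]
ee_rot: [-0.476, 0.792, 0.197, 0.328]
contact_force: [0.9, -2.8, 0.2]
gripper_width: -0.2
grasp_force: 1.0
```

Call:
drive_tool(deltas=[[[-0.2,0,0.2],[0,0,0]],[[-0.2,0,0.2],[0,0,0]],[[-0.2,0,0.2],[0,0,0]],[[-0.2,0,0.2],[0,0,0]]])

```text
clock: 6.55
position: [512.2, 72.5, 33.1]
ee_rot: [-0.477, 0.792, 0.196, 0.327]
contact_force: [-4.7, -10.9, 5.6]
gripper_width: -0.3
grasp_force: 5.5
```

Call:
drive_tool(deltas=[[[-0.2,0,0.2],[0,0,0]],[[-0.2,0,0.2],[0,0,0]],[[-0.2,0,0.2],[0,0,0]]])

```text
clock: 6.85
position: [516.8, 81.1, 33.2]
ee_rot: [-0.476, 0.792, 0.197, 0.328]
contact_force: [-4.7, -9.0, 4.2]
gripper_width: 0.1
grasp_force: 6.6
```

Call:
drive_tool(deltas=[[[-0.2,0,0.2],[0,0,0]],[[-0.1,0,0.1],[0,0,0]]])

```text
clock: 7.05
position: [517.0, 81.4, 32.9]
ee_rot: [-0.478, 0.792, 0.195, 0.326]
contact_force: [-14.4, -25.6, 17.2]
gripper_width: -0.0
grasp_force: 14.5
```

Call:
drive_tool(deltas=[[[-0.1,0,0.1],[0,0,0]],[[-0.1,0,0.1],[0,0,0]]])

```text
clock: 7.25
position: [517.1, 81.6, 32.8]
ee_rot: [-0.478, 0.793, 0.193, 0.325]
contact_force: [-20.3, -35.9, 24.6]
gripper_width: 0.0
grasp_force: 20.3
```

The position held while the force rose, so the drawer is at its hard stop. Now I back off and lift.

Call:
drive_tool(deltas=[[[0.4,0,-0.4],[0,0,0]],[[0.7,0,-0.7],[0,0,0]],[[2,0,-2],[0,0,0]],[[2.5,0,-2.5],[0,0,0]],[[2.5,0,-2.5],[0,0,0]],[[0,0,-4.5],[0,0,0]],[[0,0,-4.5],[0,0,0]],[[0,0,-4.5],[0,0,0]]], claw=8.5)

```text
clock: 8.05
position: [420.9, -97.8, 129.7]
ee_rot: [-0.476, 0.792, 0.198, 0.328]
contact_force: [0.9, -0.1, -0.1]
gripper_width: 85.0
grasp_force: 0.0
```

```bash
python3 - <<'E'
from h import *
import pickle
go([445,-210,150],62,45)
d=get_image("top"); pickle.dump(d,open("top1.pkl","wb")); 
a=cv2.resize(d["img"][120:250,130:295],None,fx=4.8,fy=4.5,interpolation=2)
cv2.imwrite("pics/topz1.png",a[:,:,::-1])
E
```

```text
t 8.05 pos [420.93 -97.79 129.74] x az -118.0871698070205 z [ 0.33  0.63 -0.71] J [-28.1   17.07 -21.34 -51.87 -64.11  29.27] F [ 0.93 -0.05 -0.14] 84.96300069947887
rotvec tool deg [ 0.1   0.05 -0.06]
world [  24.07 -112.21   20.26] now-tool cm [ 4.76 -7.39 -7.66] aft-rot tool cm [ 4.77 -7.39 -7.64] 116.53932997759442
```

View pics/topz1.png

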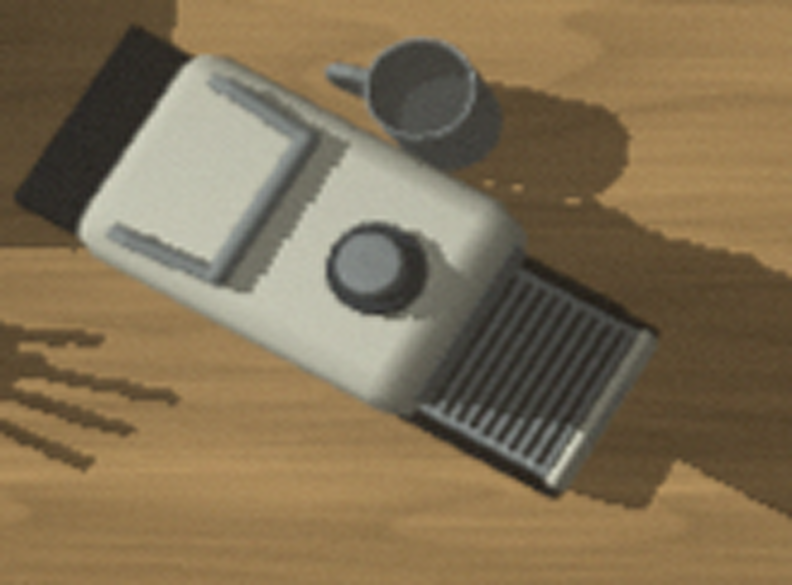

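The drawer is home, with the panel's outer top corners at topz1 (656,336) and (558,490).

```bash
python3 - <<'E'
from m import *
a,b=T(656,335,50),T(559,491,50); m1=(a+b)/2; m0=(T(758,390,50)+T(670,547,50))/2
k=b-a; print(a,b,np.linalg.norm(k),np.degrees(np.arctan2(k[1],k[0]))-90,m1)
k=m1-m0; print("stroke",np.linalg.norm(k),np.degrees(np.arctan2(k[1],k[0])))
for az in (62,):
    u=np.array([np.cos(np.radians(az)),np.sin(np.radians(az)),0])
    n=np.array([-u[1],u[0],0])
    print("spout",m1+70*u,"from TCP",np.array([517.1,81.6,0])+78*u)
    for p in (T(367,265,299),np.array([564.9,164.1,299])): print("plunger rel panel along/lat",(p-m1)@u,(p-m1)@n)
    # spout in initial side image approx
    # collar on head
for p in ((560,290),(745,385)): pass
E
```

```text
[569.88  57.96  50.  ] [468.08 112.19  50.  ] 115.3422787580427 61.95242692061416 [518.98  85.08  50.  ]
stroke 73.69807837798852 62.111416623060286
spout [551.85 146.88  50.  ] from TCP [553.72 150.47   0.  ]
plunger rel panel along/lat 97.43672424723374 0.15799741921163957
plunger rel panel along/lat 91.33078271572204 -3.4428045118439883
```

```bash
python3 - <<'E'
from m import *
print("elbow",tri(ray(t,347,186),ray(s,332,172)),"wrist",tri(ray(t,375,272),ray(s,270,235)))
for n,p in dict(clock=(448,208),stack=(430,158),green=(429,282)).items(): print(n,onz(t,*p,100))
G=np.array([444.7,-210.2,44]); u=np.array([np.cos(np.radians(62)),np.sin(np.radians(62)),0])
tz=want(62,45).as_matrix()[:,2]
go(G+23*tz-100*tz,62,45); go(G+23*tz,62,45)
E
```

```text
elbow [ 539.67 -160.84  370.33] wrist [ 352.43 -233.46  279.09]
clock [ 532.2 -455.2  100. ]
stack [ 673.85 -407.11  100.  ]
green [ 328.15 -399.56  100.  ]
t 8.1 pos [ 421.63 -102.46  133.97] x az -117.45840573684626 z [ 0.34  0.62 -0.71] J [-28.38  16.64 -21.02 -51.48 -64.26  29.21] F [ 0.15 -4.37  4.01] 85.02486101607202
rotvec tool deg [-0.33 -0.2   0.38]
world [  -2.49 -155.82  -35.52] now-tool cm [12.4  -7.05 -7.22] aft-rot tool cm [12.32 -7.1  -7.3 ] 159.83652225339787
t 8.1 pos [ 421.63 -102.46  133.97] x az -117.45840573684626 z [ 0.34  0.62 -0.71] J [-28.38  16.64 -21.02 -51.48 -64.26  29.21] F [ 0.15 -4.37  4.01] 85.02486101607202
rotvec tool deg [-0.33 -0.2   0.38]
world [  30.71  -93.39 -106.23] now-tool cm [12.36 -7.    2.78] aft-rot tool cm [12.32 -7.1   2.7 ] 144.73956315952913
```

Call:
drive_tool(deltas=[[[3.1,-1.8,-1.8],[0,0,0]],[[3.1,-1.8,-1.8],[0,0,0]],[[3.1,-1.8,-1.8],[0,0,0]],[[3.1,-1.8,-1.8],[0,0,0]],[[0,0,0],[0,0,0]],[[0,0,0],[0,0,0]]])

```text
clock: 8.7
position: [420.4, -253.2, 91.2]
ee_rot: [-0.475, 0.792, 0.198, 0.328]
contact_force: [-0.4, 0.6, -0.3]
gripper_width: 85.1
grasp_force: 0.0
```

```bash
python3 - <<'E'
from h import *
import pickle
G=np.array([444.7,-210.2,44]); tz=want(62,45).as_matrix()[:,2]
s=arm.read_state(); go(G+23*tz,62,45)
d=get_image("wrist"); cv2.imwrite("pics/w1.png",d["img"][:,:,::-1])
c=R.from_quat(s["ee_rot"]); M=np.array(d["mount"]); e=c.apply(M[:3,3])+np.array(s["position"])
rm=c.as_matrix()@M[:3,:3]
w=dict(d,eye=e,orientation=R.from_matrix(rm).as_quat()); pickle.dump(w,open("w1.pkl","wb"))
m=cv2.inRange(cv2.cvtColor(d["img"],cv2.COLOR_RGB2HSV),(15,150,60),(32,255,255))
for k in cv2.findContours(m,0,1)[0]:
    if cv2.contourArea(k)>300: print(cv2.boundingRect(k),cv2.contourArea(k))
for z,r in ((72,31),(0,25)):
  for a in (-28,152): print(z,px(w,[444.7+r*np.cos(np.radians(a)),-210.2+r*np.sin(np.radians(a)),z]))
print(e)
E
```

```text
t 8.7 pos [ 420.37 -253.21   91.2 ] x az -118.18427679511858 z [ 0.33  0.63 -0.71] J [-42.09  29.12  -9.39 -46.16 -72.3   37.04] F [-0.39  0.55 -0.26] 85.14544126765585
rotvec tool deg [ 0.03  0.11 -0.13]
world [ 31.96  57.37 -63.46] now-tool cm [-0.14 -0.13  9.13] aft-rot tool cm [-0.16 -0.13  9.13] 91.32750286522247
(281, 149, 82, 109) 6908.0
72 (np.float64(277.65000553783864), np.float64(247.92306797597763))
72 (np.float64(358.92503415849615), np.float64(247.71806104099818))
0 (np.float64(290.32905099385925), np.float64(168.9962554785349))
0 (np.float64(346.9818696196425), np.float64(168.8645034451523))
[ 345.92 -389.33  137.09]
```

View pics/w1.png

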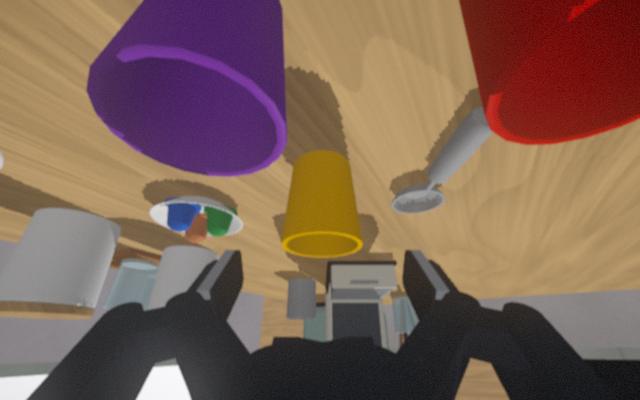

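The wrist view (upside down) shows the cup centred between the pads at about (322,200). The camera would pass too close to the purple cup at (190,90), so I'll approach at azimuth 0 instead.

Call:
drive_tool(deltas=[[[-3,0,-3],[0,0,0]],[[-3,0,-3],[0,0,0]],[[0,0,0],[5.48,0,5.48]],[[0,0,0],[5.48,0,5.48]],[[0,0,0],[5.48,0,5.48]],[[0,0,0],[5.48,0,5.48]],[[0,0,0],[5.48,0,5.48]],[[0,0,0],[5.48,0,5.48]],[[0,0,0],[5.48,0,5.48]],[[0,0,0],[5.48,0,5.48]],[[0,0,0],[0,0,0]]])

```text
clock: 9.85
position: [419.3, -249.2, 177.4]
ee_rot: [-0.002, 0.924, 0.001, 0.383]
contact_force: [-0.1, 0.9, -0.8]
gripper_width: 84.7
grasp_force: 0.0
```

```bash
python3 - <<'E'
from h import *
G=np.array([443.5,-209.5,44]); tz=want(0,45).as_matrix()[:,2]
go(G-77*tz,0,45)
E
```

```text
t 9.85 pos [ 419.35 -249.22  177.36] x az -179.8051057272005 z [ 0.71  0.   -0.71] J [-33.78   2.79 -29.8  -54.83 -29.01 -13.39] F [-0.1   0.95 -0.79] 84.71822179335992
rotvec tool deg [0.2  0.07 0.14]
world [-30.3   39.72 -78.91] now-tool cm [7.72 3.98 3.44] aft-rot tool cm [7.72 3.97 3.44] 93.39388809572053
```

Call:
drive_tool(deltas=[[[1.9,1,0.86],[0,0,0]],[[1.9,1,0.86],[0,0,0]],[[1.9,1,0.86],[0,0,0]],[[1.9,1,0.86],[0,0,0]],[[0,0,0],[0,0,0]],[[0,0,0],[0,0,0]]])

```text
clock: 10.45
position: [391.3, -214.1, 99.2]
ee_rot: [-0.0, 0.924, -0.0, 0.383]
contact_force: [-0.6, -0.4, 0.0]
gripper_width: 85.0
grasp_force: 0.0
```

```bash
python3 - <<'E'
from h import *
G=np.array([443.5,-209.5,44]); tz=want(0,45).as_matrix()[:,2]
s=arm.read_state(); go(G+23*tz,0,45)
d=get_image("wrist"); M=np.array(d["mount"]); c=R.from_quat(s["ee_rot"])
w=dict(d,eye=c.apply(M[:3,3])+np.array(s["position"]),orientation=R.from_matrix(c.as_matrix()@M[:3,:3]).as_quat())
m=cv2.inRange(cv2.cvtColor(d["img"],cv2.COLOR_RGB2HSV),(15,150,60),(32,255,255))
for k in cv2.findContours(m,0,1)[0]:
    if cv2.contourArea(k)>300: print(cv2.boundingRect(k),cv2.contourArea(k))
for y in (-209.5-31,-209.5,-209.5+31): print(px(w,[443.5,y,72]))
E
```

```text
t 10.45 pos [ 391.33 -214.13   99.23] x az -179.93915154672635 z [ 0.71  0.   -0.71] J [-41.63   9.22 -36.06 -75.48 -29.05  15.67] F [-0.58 -0.44  0.01] 84.96593135471547
rotvec tool deg [0.02 0.02 0.04]
world [ 68.43   4.63 -71.49] now-tool cm [0.22 0.46 9.89] aft-rot tool cm [0.22 0.46 9.89] 99.07442587359895
(286, 146, 79, 105) 6418.5
(np.float64(287.8090995009715), np.float64(239.82004858720353))
(np.float64(327.05675645296003), np.float64(239.8541729905512))
(np.float64(366.2918533541012), np.float64(239.8882864733937))
```

Call:
drive_tool(deltas=[[[0.1,0.18,1.6],[0,0,0]],[[0.1,0.18,1.6],[0,0,0]],[[0,0,1.6],[0,0,0]],[[0,0,1.6],[0,0,0]],[[0,0,1.6],[0,0,0]],[[0,0,1.2],[0,0,0]],[[0,0,0.7],[0,0,0]],[[0,0,0],[0,0,0]],[[0,0,0],[0,0,0]]])

```text
clock: 11.4
position: [459.8, -210.0, 28.0]
ee_rot: [-0.001, 0.924, -0.0, 0.383]
contact_force: [-0.4, 0.1, 0.1]
gripper_width: 85.2
grasp_force: 0.0
```

```bash
python3 - <<'E'
from h import *
G=np.array([443.5,-210.3,44]); tz=want(0,45).as_matrix()[:,2]
go(G+23*tz,0,45)
d=get_image("wrist"); cv2.imwrite("pics/w2.png",d["img"][:,:,::-1])
E
```

```text
t 11.4 pos [ 459.77 -210.01   28.01] x az -179.89137458596412 z [ 0.71 -0.   -0.71] J [-42.78  23.63 -33.02 -95.41 -28.87  39.43] F [-0.43  0.09  0.06] 85.19683782825561
rotvec tool deg [-0.    0.05  0.08]
world [-0.01 -0.29 -0.28] now-tool cm [ 0.02 -0.03  0.02] aft-rot tool cm [ 0.02 -0.03  0.02] 0.39791433807878457
```

View pics/w2.png

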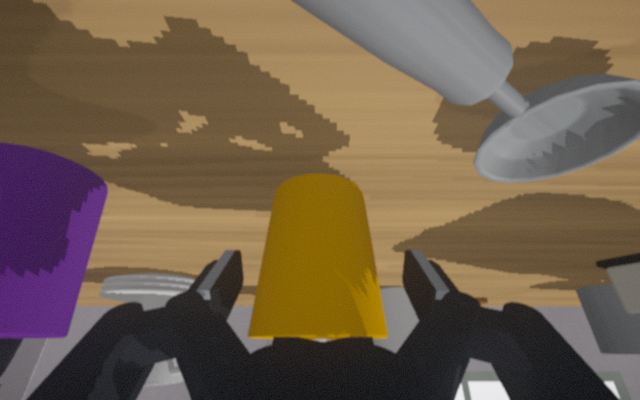

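The cup (columns 248–386) sits between the pads (240, 405), so I'll close and lift a little.

Call:
drive_tool(deltas=[[[0,0,0],[0,0,0]],[[0,0,0],[0,0,0]],[[0,0,0],[0,0,0]],[[0,0,0],[0,0,0]],[[0,0,0],[0,0,0]],[[0,0,0],[0,0,0]],[[0,0,0],[0,0,0]],[[0,0,0],[0,0,0]]], claw=0)

```text
clock: 12.25
position: [459.8, -210.3, 28.5]
ee_rot: [-0.0, 0.923, -0.0, 0.384]
contact_force: [-2.7, -0.5, 5.2]
gripper_width: 58.1
grasp_force: 61.5
```

Call:
drive_tool(deltas=[[[-0.7,0,-0.7],[0,0,0]],[[-1.4,0,-1.4],[0,0,0]],[[-2.1,0,-2.1],[0,0,0]],[[-2.8,0,-2.8],[0,0,0]],[[-2.8,0,-2.8],[0,0,0]],[[-1,0,-1],[0,0,0]],[[0,0,0],[0,0,0]],[[0,0,0],[0,0,0]]])

```text
clock: 13.05
position: [457.2, -208.0, 153.9]
ee_rot: [-0.001, 0.925, 0.002, 0.38]
contact_force: [-0.0, -0.2, -1.5]
gripper_width: 57.5
grasp_force: 63.6
```

```bash
python3 - <<'E'
from h import *
G=np.array([552,147,94+25.]); tz=want(62,45).as_matrix()[:,2]
u=np.array([np.cos(np.radians(62)),np.sin(np.radians(62)),0])
go(G+23*tz-170*u,62,45)
d=get_image("side"); cv2.imwrite("pics/s2.png",cv2.resize(d["img"][180:300,230:390],None,fx=5,fy=5,interpolation=2)[:,:,::-1])
E
```

```text
t 13.05 pos [ 457.18 -208.02  153.86] x az -179.97764422091032 z [ 0.7   0.01 -0.71] J [-24.51   5.27 -31.08 -56.67 -20.77 -17.11] F [-0.05 -0.18 -1.46] 57.5307638013487
rotvec tool deg [-43.44  -0.19 -43.94]
world [ 22.64 219.27 -51.12] now-tool cm [ 1.98 21.9   5.34] aft-rot tool cm [-10.83   8.29  18.06] 226.2898249247082
```

View pics/s2.png

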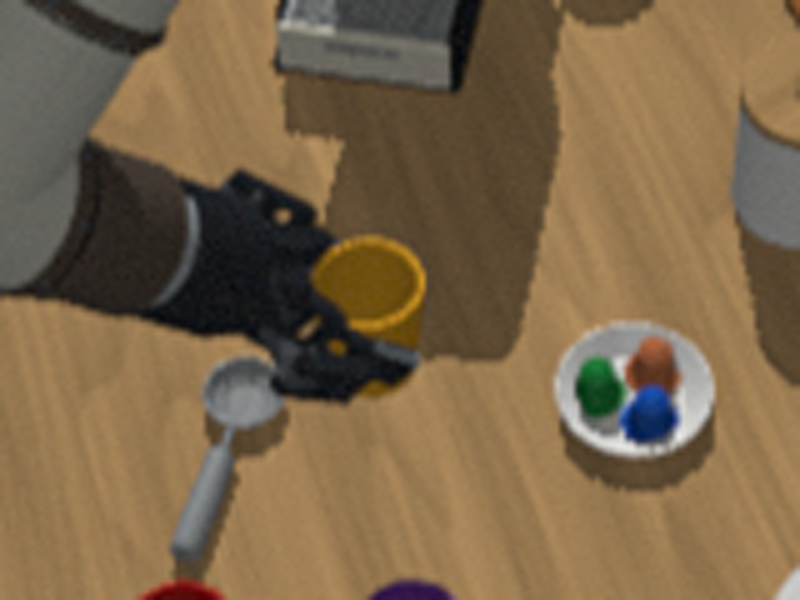

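The cup is held level, with its rim centre at crop (369,285). Next I yaw back to 62°.

Call:
drive_tool(deltas=[[[0,0,0],[-2.7,0,-2.7]],[[0,0,0],[-5,0,-5]],[[0,0,0],[-5,0,-5]],[[0,0,0],[-5,0,-5]],[[0,0,0],[-5,0,-5]],[[0,0,0],[-5,0,-5]],[[0,0,0],[-5,0,-5]],[[0,0,0],[-5,0,-5]],[[0,0,0],[-4,0,-4]],[[0,0,0],[-2.1,0,-2.1]],[[0,0,0],[0,0,0]],[[0,0,0],[0,0,0]]])

```text
clock: 14.3
position: [457.4, -209.1, 153.0]
ee_rot: [-0.474, 0.793, 0.2, 0.326]
contact_force: [-0.1, 0.4, -2.5]
gripper_width: 58.2
grasp_force: 63.8
```

```bash
python3 - <<'E'
from m import *
print("rim at s2",onz(s,230+369.5/5-.5,180+285.5/5-.5,197.6), "minus TCP",onz(s,303.4,236.6,197.6)-[457.2,-208,0])
u=np.array([np.cos(np.radians(62)),np.sin(np.radians(62)),0])
st=arm.read_state()
# target: cup foot z 75, cup 170 in front of the spout
go(np.array([552,147,75+28.3])+15.8*u-170*u,62,45)
for n in ("top","side"):
    d=get_image(n); m=cv2.inRange(cv2.cvtColor(d["img"],cv2.COLOR_RGB2HSV),(15,150,50),(32,255,255))
    for k in cv2.findContours(m,0,1)[0]:
        if cv2.contourArea(k)>60: print(n,cv2.boundingRect(k),cv2.contourArea(k))
    print("exp",px(d,np.array(st["position"])-15.8*u+[0,0,72-28.3]))
E
```

```text
rim at s2 [ 443.58 -206.94  197.6 ] minus TCP [-13.62   1.06 197.6 ]
t 14.3 pos [ 457.45 -209.08  153.04] x az -118.48826091352223 z [ 0.33  0.63 -0.71] J [-35.91  23.13  -7.82 -46.74 -74.03  27.38] F [-0.08  0.39 -2.47] 58.15141990715341
rotvec tool deg [ 0.32  0.04 -0.34]
world [ 22.16 219.93 -49.74] now-tool cm [-10.89   8.33  18.04] aft-rot tool cm [-10.95   8.37  17.98] 226.57213157632515
top (355, 221, 25, 24) 418.0
top (511, 162, 29, 27) 562.0
exp (np.float64(367.5892146750466), np.float64(233.1674910920292))
side (419, 368, 33, 32) 803.0
exp (np.float64(307.47439337429955), np.float64(240.82635409021339))
```

Call:
drive_tool(deltas=[[[-0.7,0.5,1.1],[0,0,0]],[[-1.4,1.05,2.3],[0,0,0]],[[-1.4,1.05,2.3],[0,0,0]],[[-1.4,1.05,2.3],[0,0,0]],[[-1.4,1.05,2.3],[0,0,0]],[[-1.4,1.05,2.3],[0,0,0]],[[-1.4,1.05,2.3],[0,0,0]],[[-1.1,1,2],[0,0,0]],[[-0.7,0.5,1.1],[0,0,0]],[[0,0,0],[0,0,0]],[[0,0,0],[0,0,0]],[[0,0,0],[0,0,0]]])

```text
clock: 15.6
position: [480.0, 9.9, 104.9]
ee_rot: [-0.476, 0.792, 0.199, 0.327]
contact_force: [0.2, 0.0, -1.5]
gripper_width: 57.9
grasp_force: 63.8
```

```bash
cat > g.py <<'E'
from h import *
import sys
u=np.array([np.cos(np.radians(62)),np.sin(np.radians(62)),0])
back,foot=map(float,sys.argv[1:])
go(np.array([552,147,foot+28.3])+15.8*u-back*u,62,45)
E
python3 g.py 0 75; python3 - <<'E'
from h import *
u=np.array([np.cos(np.radians(62)),np.sin(np.radians(62)),0])
st=arm.read_state(); d=get_image("top"); m=cv2.inRange(cv2.cvtColor(d["img"],cv2.COLOR_RGB2HSV),(15,150,50),(32,255,255))
for k in cv2.findContours(m,0,1)[0]:
    if cv2.contourArea(k)>60: print(cv2.boundingRect(k))
print("exp",px(d,np.array(st["position"])-15.8*u+[0,0,72-28.3]))
E
```

```text
t 15.6 pos [480.03   9.89 104.92] x az -118.18124081100973 z [ 0.33  0.63 -0.71] J [-13.33  18.95 -22.   -58.49 -53.44  23.96] F [ 0.22  0.04 -1.46] 57.9192631911198
rotvec tool deg [ 0.24 -0.03 -0.13]
world [ 79.39 151.06  -1.62] now-tool cm [-11.96   0.06  12.17] aft-rot tool cm [-11.95   0.08  12.18] 170.66215711930633
(272, 213, 23, 23)
(511, 162, 29, 27)
exp (np.float64(283.76810646388054), np.float64(224.57307169158452))
```

Call:
drive_tool(deltas=[[[-0.8,0,0.8],[0,0,0]],[[-1.6,0,1.6],[0,0,0]],[[-1.6,0,1.6],[0,0,0]],[[-1.6,0,1.6],[0,0,0]],[[-1.6,0,1.6],[0,0,0]],[[-1.6,0,1.6],[0,0,0]],[[-1.2,0,1.2],[0,0,0]],[[-0.8,0,0.9],[0,0,0]],[[-0.6,0,0.7],[0,0,0]],[[0,0,0],[0,0,0]],[[0,0,0],[0,0,0]]])

```text
clock: 16.75
position: [555.5, 154.1, 102.9]
ee_rot: [-0.476, 0.792, 0.2, 0.326]
contact_force: [-0.4, 0.2, -1.6]
gripper_width: 57.5
grasp_force: 63.8
```

```bash
python3 g.py 0 52
```

```text
t 16.75 pos [555.53 154.14 102.93] x az -118.22085032742177 z [ 0.33  0.63 -0.71] J [  5.42  21.73 -16.52 -61.8  -42.27  11.1 ] F [-0.4   0.2  -1.62] 57.52983569814351
rotvec tool deg [ 0.33 -0.05 -0.16]
world [  3.89   6.81 -22.63] now-tool cm [ 1.04 -0.04  2.16] aft-rot tool cm [ 1.05 -0.02  2.15] 23.94963299734325
```

Call:
drive_tool(deltas=[[[0.2,0,0.43],[0,0,0]],[[0.2,0,0.43],[0,0,0]],[[0.2,0,0.43],[0,0,0]],[[0.2,0,0.43],[0,0,0]],[[0.2,0,0.43],[0,0,0]],[[0,0,0],[0,0,0]],[[0,0,0],[0,0,0]],[[0,0,0],[0,0,0]]])

```text
clock: 17.55
position: [559.6, 161.7, 81.1]
ee_rot: [-0.476, 0.792, 0.2, 0.326]
contact_force: [-0.7, 0.4, -1.4]
gripper_width: 57.9
grasp_force: 63.8
```

Call:
drive_tool(deltas=[[[0.07,0,0.07],[0,0,0]],[[0.04,0,0.04],[0,0,0]],[[0,0,0],[0,0,0]]])

```text
clock: 17.85
position: [559.5, 161.6, 79.4]
ee_rot: [-0.476, 0.792, 0.2, 0.326]
contact_force: [0.0, -0.0, -1.5]
gripper_width: 57.7
grasp_force: 63.8
```

Call:
drive_tool(deltas=[[[0.07,0,0.07],[0,0,0]],[[0,0,0],[0,0,0]]])

```text
clock: 18.05
position: [559.6, 161.7, 78.5]
ee_rot: [-0.476, 0.792, 0.2, 0.326]
contact_force: [-0.4, -0.4, -1.3]
gripper_width: 57.5
grasp_force: 63.8
```

```bash
python3 g.py 0 50
```

```text
t 18.05 pos [559.59 161.69  78.48] x az -118.19426875723101 z [ 0.33  0.63 -0.71] J [  5.42  24.49 -16.51 -64.63 -41.02  14.86] F [-0.35 -0.41 -1.28] 57.48866533999531
rotvec tool deg [ 0.31 -0.01 -0.14]
world [-0.17 -0.74 -0.18] now-tool cm [ 0.06 -0.02 -0.04] aft-rot tool cm [ 0.06 -0.02 -0.04] 0.7770006382527561
```

Call:
drive_tool(deltas=[[[0.07,0,0.07],[0,0,0]],[[0,0,0],[0,0,0]]])

```text
clock: 18.25
position: [559.8, 161.9, 78.3]
ee_rot: [-0.476, 0.792, 0.2, 0.327]
contact_force: [-2.4, 0.1, 4.1]
gripper_width: 58.0
grasp_force: 63.5
```

Call:
drive_tool(deltas=[[[0.07,0,0.07],[0,0,0]],[[0,0,0],[0,0,0]]])

```text
clock: 18.45
position: [560.0, 162.2, 78.3]
ee_rot: [-0.476, 0.791, 0.2, 0.328]
contact_force: [-3.5, -2.5, 9.8]
gripper_width: 57.6
grasp_force: 63.2
```

Contact is felt at grid height. I'll release and retreat along the tool axis.

Call:
drive_tool(deltas=[[[0,0,0],[0,0,0]],[[0,0,0],[0,0,0]],[[0,0,0],[0,0,0]],[[0,0,0],[0,0,0]],[[0,0,0],[0,0,0]],[[0,0,0],[0,0,0]]], claw=8.5)

```text
clock: 19.05
position: [559.4, 161.7, 76.2]
ee_rot: [-0.476, 0.792, 0.2, 0.326]
contact_force: [0.3, 0.4, -0.8]
gripper_width: 84.5
grasp_force: 0.0
```

Call:
drive_tool(deltas=[[[0.3,0,-0.6],[0,0,0]],[[0.7,0,-1.2],[0,0,0]],[[1,0,-2],[0,0,0]],[[1,0,-2],[0,0,0]],[[1,0,-2.5],[0,0,0]],[[1,0,-2.5],[0,0,0]],[[1,0,-2.5],[0,0,0]],[[0,0,0],[0,0,0]],[[0,0,0],[0,0,0]]])

```text
clock: 19.95
position: [495.7, 40.1, 128.6]
ee_rot: [-0.475, 0.792, 0.199, 0.327]
contact_force: [0.9, 0.5, -0.4]
gripper_width: 85.1
grasp_force: 0.0
```

```bash
python3 - <<'E'
from h import *
import pickle
go()
u=np.array([np.cos(np.radians(62)),np.sin(np.radians(62)),0]);n=np.array([-u[1],u[0],0])
st=arm.read_state(); d=get_image("wrist"); M=np.array(d["mount"]); c=R.from_quat(st["ee_rot"])
w=dict(d,eye=c.apply(M[:3,3])+np.array(st["position"]),orientation=R.from_matrix(c.as_matrix()@M[:3,:3]).as_quat())
m=cv2.inRange(cv2.cvtColor(d["img"],cv2.COLOR_RGB2HSV),(15,150,40),(32,255,255))
for k in cv2.findContours(m,0,1)[0]:
    if cv2.contourArea(k)>200:
        print(cv2.boundingRect(k),cv2.contourArea(k)); p=k[:,0,:]
        print("extreme rows", p[p[:,1].argmin()],p[p[:,1].argmax()])
S=np.array([552,147,0])
print("foot near",px(w,S-25*u+[0,0,50]),"rim near",px(w,S-31*u+[0,0,122]),"rim lr",px(w,S-31*n+[0,0,122]),px(w,S+31*n+[0,0,122]),"per 10mm u",px(w,S-15*u+[0,0,50]))
sd=get_image("side"); m=cv2.inRange(cv2.cvtColor(sd["img"],cv2.COLOR_RGB2HSV),(15,150,40),(32,255,255))
for k in cv2.findContours(m,0,1)[0]:
    if cv2.contourArea(k)>20: print("side",cv2.boundingRect(k))
print(px(sd,S-25*u+[0,0,50]),px(sd,S-31*u+[0,0,122]))
E
```

```text
t 19.95 pos [495.72  40.05 128.6 ] x az -118.26436926872738 z [ 0.33  0.63 -0.71] J [ -8.58  16.59 -20.68 -57.71 -52.22  17.58] F [ 0.9   0.46 -0.45] 85.07251172997947
(290, 207, 63, 82) 4106.5
extreme rows [314 207] [308 288]
foot near (np.float64(320.63363135593914), np.float64(205.325755920545)) rim near (np.float64(320.77956742691924), np.float64(276.2778443211544)) rim lr (np.float64(288.96070026469755), np.float64(283.4246899039976)) (np.float64(352.8624457360693), np.float64(283.09288875467155)) per 10mm u (np.float64(320.68127985460404), np.float64(209.59806516816863))
side (419, 368, 33, 32)
side (301, 153, 15, 25)
(np.float64(304.5219194355096), np.float64(178.35878722330696)) (np.float64(303.27544574318006), np.float64(164.57567616837386))
```

The cup is centred: columns 290–352 against 289–353 expected, and about 3 mm along the axis. Next I close the fingers, rise, straighten the tool and press the plunger.

Call:
drive_tool(deltas=[[[0,0,-2],[0,0,0]],[[-3.4,0,-3.4],[0,0,0]],[[-3.4,0,-3.4],[0,0,0]],[[-3.4,0,-3.4],[0,0,0]],[[-3.4,0,-3.4],[0,0,0]],[[-3.4,0,-3.4],[0,0,0]],[[0,0,0],[0,7.5,0]],[[0,0,0],[0,7.5,0]],[[0,0,0],[0,7.5,0]],[[0,0,0],[0,7.5,0]],[[0,0,0],[0,7.5,0]],[[0,0,0],[0,7.5,0]]], claw=0)

```text
clock: 21.25
position: [490.6, 28.9, 383.0]
ee_rot: [-0.517, 0.856, 0.001, -0.003]
contact_force: [0.5, 0.0, -0.3]
gripper_width: -0.2
grasp_force: 0.0
```

Call:
drive_tool(deltas=[[[0,0,0],[0,0,0]],[[0,0,0],[0,0,0]]])

```text
clock: 21.45
position: [490.6, 29.2, 381.4]
ee_rot: [-0.517, 0.856, 0.003, -0.002]
contact_force: [0.3, -1.1, 0.4]
gripper_width: -0.2
grasp_force: 0.0
```

```bash
python3 -c "
from h import *
go([564,168.5,330],62,0)"
```

```text
t 21.45 pos [490.6   29.22 381.4 ] x az -117.74059761135835 z [-0.01  0.   -1.  ] J [ 22.17   4.83  -1.09  -0.33 -84.4  -49.88] F [ 0.31 -1.09  0.37] -0.16098910832171826
rotvec tool deg [ 0.45 -0.03  0.26]
world [ 73.4  139.28 -51.4 ] now-tool cm [-15.75  -0.05   5.13] aft-rot tool cm [-15.74   0.06   5.14] 165.61537317333193
```

Call:
drive_tool(deltas=[[[-2,0,0.3],[0,0,0]],[[-4,0,0.7],[0,0,0]],[[-4,0,1],[0,0,0]],[[-4,0,1.5],[0,0,0]],[[-1.7,0,1.6],[0,0,0]],[[0,0,0],[0,0,0]],[[0,0,0],[0,0,0]]])

```text
clock: 22.15
position: [563.6, 166.2, 331.3]
ee_rot: [-0.516, 0.857, 0.002, -0.002]
contact_force: [0.0, -0.4, 0.4]
gripper_width: -0.3
grasp_force: 0.0
```

```bash
python3 -c "
from h import *
go([564,168.5,300],62,0)"
```

```text
t 22.15 pos [563.65 166.19 331.29] x az -117.90382529712129 z [-0.01  0.   -1.  ] J [ 32.07  15.62   5.39  -0.27 -80.   -59.92] F [ 0.05 -0.45  0.36] -0.29188819258236154
rotvec tool deg [ 0.35 -0.06  0.1 ]
world [  0.35   2.31 -31.29] now-tool cm [-0.22  0.06  3.13] aft-rot tool cm [-0.22  0.08  3.13] 31.37736803762822
```

Call:
drive_tool(deltas=[[[-0.2,0,0.8],[0,0,0]],[[0,0,0.8],[0,0,0]],[[0,0,0.8],[0,0,0]],[[0,0,0.5],[0,0,0]],[[0,0,0.3],[0,0,0]],[[0,0,0.2],[0,0,0]]])

```text
clock: 22.75
position: [564.3, 168.2, 297.8]
ee_rot: [-0.516, 0.857, 0.002, -0.002]
contact_force: [-1.9, -0.4, 2.4]
gripper_width: -0.2
grasp_force: 1.4
```

Call:
drive_tool(deltas=[[[0,0,0.2],[0,0,0]],[[0,0,0.2],[0,0,0]],[[0,0,0.1],[0,0,0]]])

```text
clock: 23.05
position: [564.4, 168.2, 293.3]
ee_rot: [-0.516, 0.857, 0.002, -0.002]
contact_force: [-3.7, -1.7, 5.5]
gripper_width: 0.1
grasp_force: 2.7
```

Call:
drive_tool(deltas=[[[0,0,0.15],[0,0,0]],[[0,0,0.15],[0,0,0]],[[0,0,0],[0,0,0]]])

```text
clock: 23.35
position: [564.4, 168.2, 291.1]
ee_rot: [-0.516, 0.857, 0.002, -0.001]
contact_force: [-4.1, -2.3, 8.3]
gripper_width: 0.3
grasp_force: 3.8
```

Call:
drive_tool(deltas=[[[0,0,0.15],[0,0,0]],[[0,0,0],[0,0,0]]])

```text
clock: 23.55
position: [564.4, 168.2, 291.0]
ee_rot: [-0.516, 0.856, 0.002, -0.001]
contact_force: [-6.6, -0.7, 12.8]
gripper_width: 0.0
grasp_force: 5.8
```

The plunger is on its stop. One more short hold, then I release and rise.

Call:
drive_tool(deltas=[[[0,0,0.05],[0,0,0]],[[0,0,0],[0,0,0]],[[0,0,0],[0,0,0]],[[0,0,-0.4],[0,0,0]],[[0,0,-0.6],[0,0,0]],[[0,0,-1],[0,0,0]],[[0,0,-2],[0,0,0]],[[0,0,-3],[0,0,0]],[[0,0,-2],[0,0,0]],[[0,0,0],[0,0,0]]])

```text
clock: 24.55
position: [566.6, 169.2, 380.9]
ee_rot: [-0.516, 0.857, 0.002, 0.002]
contact_force: [0.1, 0.1, -0.4]
gripper_width: -0.1
grasp_force: 0.0
```

Call:
drive_tool(deltas=[[[4,0,0],[0,0,0]],[[4,0,0],[0,0,0]],[[4,0,0],[0,0,0]],[[4,0,0],[0,0,0]],[[4,0,0],[0,0,0]],[[0,0,0],[0,0,0]],[[0,0,0],[0,0,0]],[[0,0,0],[0,0,0]]])

```text
clock: 25.35
position: [471.8, -7.8, 376.9]
ee_rot: [-0.516, 0.857, 0.003, -0.002]
contact_force: [0.3, 0.3, -0.2]
gripper_width: 0.1
grasp_force: 0.0
```

```bash
python3 - <<'E'
from h import *
go()
sd=get_image("side"); m=cv2.inRange(cv2.cvtColor(sd["img"],cv2.COLOR_RGB2HSV),(15,150,40),(32,255,255))
for k in cv2.findContours(m,0,1)[0]:
    if cv2.contourArea(k)>20: print("side",cv2.boundingRect(k))
r=arm.job_done(); print(r)
E
```

```text
t 25.35 pos [471.78  -7.85 376.88] x az -117.86377413622797 z [-0.01  0.   -1.  ] J [ 18.67   2.75  -4.    -0.26 -83.52 -46.51] F [ 0.28  0.29 -0.18] 0.1122254197494549
side (419, 368, 33, 32)
side (297, 151, 19, 27)
the job is handed in; nothing more can be done
None
```

I pushed the drawer home, stood the cup on the grid under the spout, pressed the plunger to its stop and released it, then handed the job in at about 25 s; no verdict came back, so success is judged from the force, position and camera readings alone.

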